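Set the levelling foot of a dental surveyor

ROBOT

A 6-joint arm with a two-finger parallel gripper is mounted at the origin on a cart in front of the work surface, level with it; the furniture and walls round the work are solid. World frame = base frame: x ahead of the robot, y to its left, z up, the work surface at z = 0. Lengths are in m, angles in rad, forces in N, time in s.
With the tool pointing down it reaches from about 0.375 to 0.9 m from the base axis. Payload 3.1 kg.
Tool frame: the origin (TCP) lies at the very end of the fingers, on their centre line; the grasp point (between the pads) lies 19 mm behind it; z points along the fingers, y is the line along which they close (so a half turn about z gives the same grasp; the last joint's range is limited). The gripper opens to 87 mm and grips with 3 to 60 N. Pads are 19 mm wide; open, the fingers measure 117 mm over their backs; the gripper's body (75 mm by 190 mm) begins 51 mm behind the grasp point.
Start: joints at [-1.421, 0.527, 1.433, -0, 1.181, -0.178], TCP at [0.201, -0.592, 0.195] pointing down, gripper open.
Joint ranges: [-3.08, 3.08], [-0.75, 2.2], [0.22, 2.44], [-1.43, 4.57], [0, 2.65], [-2.85, 2.85]. Speed limits (rad/s): [2.79, 2.79, 3.14, 3.14, 3.14, 3.14].

INTERFACE

Orientations are given as a unit quaternion [x, y, z, w].
In Python, from rig import status, viewer, robot gives the robot as it stands.
- The arm moves only by the tool arm_command, never from a script. Its arguments are lists of equal length, an entry for each row: "delta_rot": the turn, a rotation vector about the tool's x, y, z in degrees, a list of three; "delta_pos": the shift along the tool's x, y, z in m, a list of three; "gripper": the closure, from -1 (fully open) to 1 (shut). In form: {"delta_rot": [[rx, ry, rz], ...], "delta_pos": [[dx, dy, dz], ...], "gripper": [gripper, ...]}. A call has 1 to 12 rows; each row is the pose to reach, as a shift and turn from the pose commanded when the call began, along the tool's axes at that moment; what a row does not reach only later rows make up. A row lasts 1/12 s, in which the tool goes at most 41.7 mm and 7.16 degrees, less where a joint would pass 70% of its speed; a pose out of reach is approached as far as the arm can. A call with a gripper value outside its range is refused whole. The fingers move at their own pace and stop on an object; "grip_force" is the grip in N (left out, the last holds). Time passes only in rows, so rows that repeat a pose let the fingers close. It gives the time, the measured TCP pose, the force, the opening and the grip force at its end, in the units of the state.
- status.get_obs(): the state, without advancing time (a new reading comes with each control period).
- viewer.camera(name): name is "scene" or "top"; returns a dict with "pixels" (480x640x3 uint8, blue, green, red), "fx", "fy", "cx", "cy" (pixels), "pose" (4x4, takes a point from camera to world coordinates). Camera axes: x right, y down, z forward; pixel columns grow to the right and rows downward; lengths in m; the calibration is good to about 2 mm. A picture is of the moment at which its call begins. There is no depth.
- robot.hand_in(): hands the job in; it is judged then, once.
The state is a dict: "time": time; "q": joint angles; "joint_velocities": joint speeds; "joint_torque": joint torques, N m; "position": TCP position; "tool_rot": TCP orientation; "ft_force": force on the tool from outside, world axes, zero at the start; "moment": the same for the moment, N m; "grip_width": finger opening in m; "grip_force": force on a finger pad.
Only numpy, scipy, OpenCV 4.12 (cv2) and the standard library are available. Lean on these libraries where they do the work, as an engineer would, in place of code of your own. Each camera call takes 0.05 s, during which the arm holds its last target. There are 200 camera calls.

TASK

The dental surveyor on the bench still rocks, because the levelling foot at its front left corner hangs clear of the worktop. Turn the black knob clockwise, a turn of the hand at a time, until the foot's rubber sole just takes hold of the worktop, without jacking the machine up or leaning on it; then let go of the knob and swing the red lock lever round, anticlockwise, as far as it goes, so that its cam jams the screw and stays there. Do not shove the surveyor about, and leave everything else on the bench alone.

Things in the scene. Friction and masses are not known exactly. Their poses are not given: they have to be found in the camera images.
- surveyor: dental surveyor, 5 to 7 kg, loose on the bench (slides if pushed with about 30 N): white base plate 220 x 170 mm, top 30 mm above the bench, on three fixed rubber feet; column, arm and rod 230 mm high at the back right over a cast. Origin: middle of the base at worktop height; x to its back, y to its left, z up. Levelling screw at (-112, 75) mm, lock lever pivot at (-112, 54) mm in this frame
- levelling_screw: levelling screw at the base's front left corner: round fluted black knob, 40 mm across, 26 mm high, flat silver top, on an upright 14 mm threaded spindle; at its lower end, under the base, a foot 50 mm across with a hard rubber sole. All turns together. Origin: on the axis at mid height of the knob, 74 to 78 mm above the worktop; z up. It stays where it is left
- lock_lever: lock lever: a steel cam disc of 12 mm radius, 3.5 mm off centre, beside the spindle, below the knob, on an upright pivot, with a straight arm ending in a red grip 13 mm thick. Origin: on the pivot axis at worktop height; -x points along the arm, z up. No part of it stands higher than 57 mm above the worktop
- lever_end (a point): point on the middle line of the red grip of the lock lever, 60 mm from the pivot, 10 mm from the end of the grip, 46.5 mm above the worktop
- lever_angle (a joint): lock lever's angle, rad: at 0 the arm points to the surveyor's front (-x); grows anticlockwise from above, toward the surveyor's right (-y). Starts open at 0 to 0.3. Swings with about 1 N of drag at the grip; from about 0.75 the cam wedges against the spindle, tighter and tighter (about 2.5 N at the grip), up to a hard stop at 1.30. Holds itself. Locking adds 1 to 2 N under the foot
- mug_1: white spotted mug, 82 x 114 x 91 mm, at the left; a bystander. Origin: centre of its underside
- model_lower: loose pinkish plaster jaw model, 59 x 65 x 29 mm, at the right; a bystander. Origin: centre of its underside
- jar_4: powder jar with a green lid, 42 mm across, 47 mm high, at the right; a bystander. Origin: centre of its underside
- jar_5: powder jar with a purple lid, 36 mm across, 41 mm high, at the right; a bystander. Origin: centre of its underside
- screw_boss (a point): top of the fixed boss that the spindle passes through, on its axis, 40 mm above the worktop. Right-hand thread, 4 mm a turn: clockwise from above lowers knob and foot. The foot starts 0.9 to 2.8 mm (1.4 to 4.4 rad) clear. Free turning takes about 0.05 N m; past first touch each radian adds about 13 N under the foot and 0.12 N m; at about 20 N the machine is jacked up
- rubber_sole: black rubber sole of the levelling foot, a disc 50 mm across under the base, carried by the levelling screw and turning with it; it gives 1 mm under 30 N. Its origin is not at the sole but up on the screw's axis, at mid height of the knob

How it is judged:
On the way, in this order (a step that is already met when the one before it is completed fails the run):
1. the levelling foot stands on the worktop and carries between 1 and 12 N, with the knob let go and the lock lever not yet clamping (contact force between rubber_sole and anything else between 1 and 12 N and contact force between the fingers and levelling_screw below 0.05 N and contact force between lock_lever and levelling_screw below 1 N), for 0.3 s.
2. the lock lever is jammed against the screw with more than 10 N (contact force between lock_lever and levelling_screw above 10 N), for 0.2 s.
At the end, for the whole second after the job is handed in: The levelling foot stands on the worktop and carries between 1 and 12 N; the lock lever stays jammed against the screw with more than 10 N; the surveyor stands level and at rest within 20 mm of where it was found (contact force between rubber_sole and anything else between 1 and 12 N and contact force between lock_lever and levelling_screw above 10 N and distance of surveyor from where it was at the start of the episode below 0.02 m and angle between surveyor's own z axis and vertical below 0.02 rad and linear speed of surveyor below 0.01 m/s); the robot touches nothing.
It fails at once if the surveyor is shoved more than 20 mm from where it stood (distance of surveyor from where it was at the start of the episode above 0.02 m).
It fails at once if the foot is pressed on the worktop with more than 28 N (the machine is leaned on) (contact force between rubber_sole and anything else above 28 N).
It fails at once if another thing on the bench is moved more than 15 mm (distance of any of mug_1, model_lower, jar_4, jar_5 from where it was at the start of the episode above 0.015 m).
It also fails if it takes over 67 s, if anything falls off the work surface, if the arm or the gripper's body presses on something with over 40 N, if the wrist force passes 120 N, or if a joint passes its speed limit or range.

## Working session

There is one attempt and no reset: what is moved stays moved. The work goes in short steps, Python scripts to look and compute and a tool call to move; the robot and the scene stay as the last step left them, time stands still between calls to the robot, and variables do not carry over. Pictures are saved under pics/ and viewed, at most 10 in all, crops included, and the job is handed in when it is done.

Besides the shell and the picture viewer there is one more tool, called after "Call:" in YAML: its name, and indented under it one key for each argument. arm_command: Moves the arm, as the interface text tells. Its arguments: {"type":"object","properties":{"delta_rot":{"type":"array","items":{"type":"array","items":{"type":"number"}}},"delta_pos":{"type":"array","items":{"type":"array","items":{"type":"number"}}},"gripper":{"type":"array","items":{"type":"number"}},"grip_force":{"type":"number"}},"required":["delta_rot","delta_pos","gripper"]}

```bash
mkdir -p pics; ls
python3 - <<'E'
from rig import status, viewer
import cv2,numpy as np
np.set_printoptions(precision=4,suppress=True)
for n in("top","scene"):
    c=viewer.camera(n); cv2.imwrite(f"pics/{n}0.png",c["pixels"]); print(n,c["fx"],c["fy"],c["cx"],c["cy"]); print(c["pose"])
print(status.get_obs())
E
```

```text
pics
top 616.7169711122077 616.7169711122077 312.757554123762 244.4514455311052
[[-0.0216 -0.9798  0.1988  0.2832]
 [-0.9998  0.0221  0.0002  0.0185]
 [-0.0045 -0.1988 -0.98    1.6145]
 [ 0.      0.      0.      1.    ]]
scene 507.5999102629201 507.5999102629201 322.2498061288129 245.46368316979832
[[ 0.4549 -0.3482  0.8197 -0.3568]
 [-0.8901 -0.2057  0.4066 -0.4817]
 [ 0.027  -0.9146 -0.4035  0.5773]
 [ 0.      0.      0.      1.    ]]
{'time': 0.1, 'q': array([-1.4215,  0.5284,  1.4338, -0.    ,  1.1814, -0.1785]), 'joint_velocities': array([ 0.0001, -0.0024, -0.0014, -0.002 ,  0.0013, -0.0004]), 'joint_torque': array([ -0.0007, -44.0987, -17.7151,   0.0635,   0.0535,  -0.0001]), 'position': array([ 0.2012, -0.591 ,  0.1941]), 'tool_rot': array([ 0.9866,  0.1632,  0.    , -0.001 ]), 'ft_force': array([-0.427 ,  0.0095, -0.2266]), 'moment': array([-0.005 ,  0.0208,  0.0284]), 'grip_force': 0.0, 'grip_width': 0.08678996905057046}
```

View pics/top0.png

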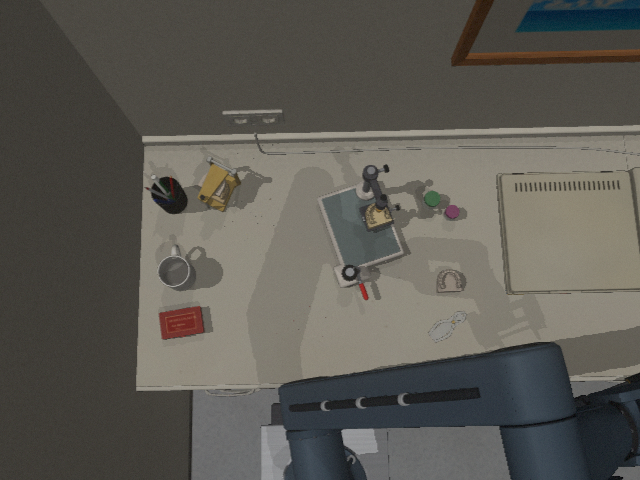

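View pics/scene0.png

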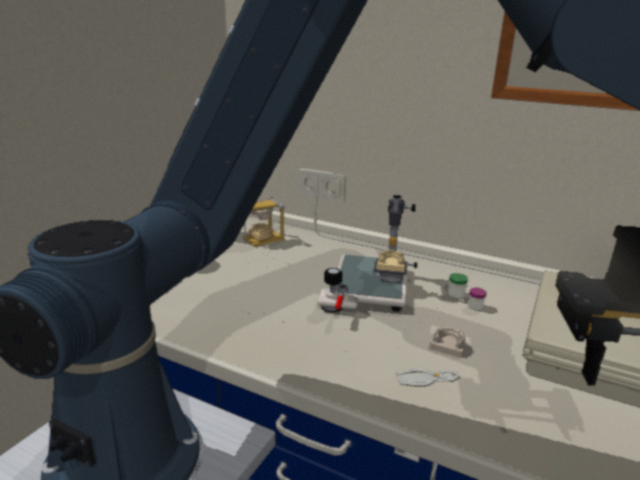

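Top: knob at about (349,272), red grip at about (364,291), clear of the bystanders. Scene: knob at (333,275), red grip at (340,300). I'll zoom in on both.

```bash
cat > h.py <<'E'
import numpy as np,cv2
from rig import status,viewer
np.set_printoptions(precision=4,suppress=True)
def ray(c,u,v,z):
    P=c["pose"];d=P[:3,:3]@[(u-c["cx"])/c["fx"],(v-c["cy"])/c["fy"],1]
    return P[:3,3]+d*(z-P[2,3])/d[2]
def proj(c,p):
    P=c["pose"];q=P[:3,:3].T@(np.array(p)-P[:3,3]);return np.array([c["fx"]*q[0]/q[2]+c["cx"],c["fy"]*q[1]/q[2]+c["cy"]])
E
python3 - <<'E'
from h import *
t=viewer.camera("top");s=viewer.camera("scene")
a=cv2.resize(t["pixels"][180:310,310:410],None,fx=4,fy=4,interpolation=cv2.INTER_CUBIC)
b=cv2.resize(s["pixels"][250:320,310:410],None,fx=4,fy=4,interpolation=cv2.INTER_CUBIC)
b=cv2.copyMakeBorder(b,0,a.shape[0]-b.shape[0],0,0,cv2.BORDER_CONSTANT)
cv2.imwrite("pics/z0.png",np.hstack([a,b]))
for n,c,z in(("top",t,.0465),("scene",s,.0465)):
    h=cv2.cvtColor(c["pixels"],cv2.COLOR_BGR2HSV)
    m=((h[...,0]<8)|(h[...,0]>172))&(h[...,1]>150)&(h[...,2]>60)
    k,l,st,ce=cv2.connectedComponentsWithStats(m.astype(np.uint8))
    for i in range(1,k):
        if 330<ce[i][0]<390: 
            p=np.argwhere(l==i)[:,::-1].astype(float);ax=cv2.fitLine(p.astype(np.float32),cv2.DIST_L2,0,.01,.01).ravel()
            print(n,st[i],ce[i],ax[:2],ray(c,*ce[i],z), ray(c,*(ce[i]+8*ax[:2]),z)-ray(c,*ce[i],z))
print("knob top",ray(t,349,272,.089),ray(s,333,271,.089))
E
```

```text
top [359 283   9  17  67] [363.3582 291.1493] [0.331  0.9436] [ 0.4767 -0.1078  0.0465] [-0.0195 -0.006   0.    ]
scene [335 296   8  14  72] [338.5972 302.2639] [ 0.2566 -0.9665] [ 0.4791 -0.1086  0.0465] [0.0316 0.0102 0.    ]
knob top [ 0.5203 -0.0703  0.089 ] [ 0.526  -0.0712  0.089 ]
```

View pics/z0.png

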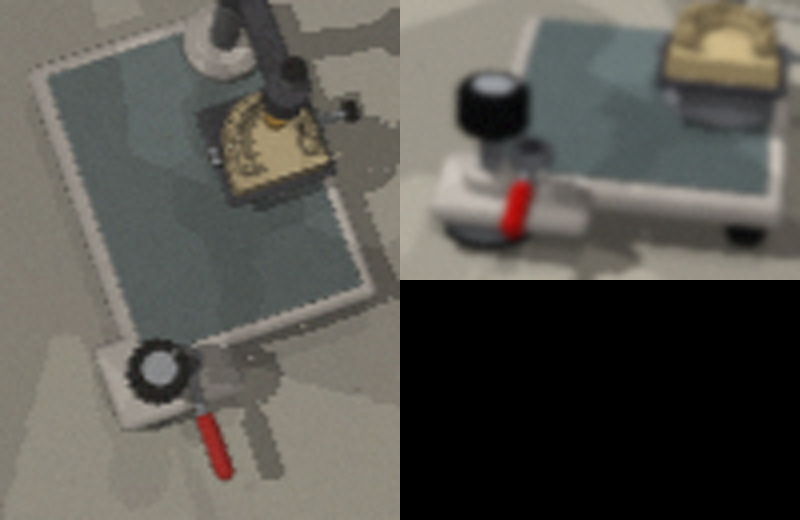

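The crop shows the silver knob top centred at top-image (350,272) and scene-image (333,271). The lever is nearly in line with the base's left edge, so it's open. I'll refine the knob centre and work out the first move.

Run:
```python
from h import *
from scipy.optimize import least_squares
t=viewer.camera("top");s=viewer.camera("scene")
def cen(c,u,v,r):
    g=cv2.cvtColor(c["pixels"],cv2.COLOR_BGR2GRAY)[v-r:v+r+1,u-r:u+r+1].astype(float);print(g.astype(int))
    m=(g>100);k,l,st,ce=cv2.connectedComponentsWithStats(m.astype(np.uint8),connectivity=4);i=l[r,r];return ce[i]+[u-r,v-r],st[i]
a,sa=cen(t,350,272,6);b,sb=cen(s,333,271,6);print(a,sa,b,sb)
f=least_squares(lambda p:np.r_[proj(t,p)-a,proj(s,p)-b],[.52,-.07,.089]);print(f.x,f.fun)
for q in[(319.5,198.7),(343,266.5),(403,253)]:print(ray(t,*q,.03))
```

```text
[[121  72  37  40  40  38  37  35  36  45  52  68  76]
 [ 45  42  41  40  48  57  59  49  39  80  66  57  72]
 [ 45  42  44  72 122 131 137 117  92  90  57  42  59]
 [ 41  38  91 125 131 139 138 136 133  79  36  39  37]
 [ 36  58 119 132 134 136 134 137 133  99  55  36  34]
 [ 32  94 124 138 136 137 135 136 132 132  77  40  39]
 [ 41  93 130 136 133 132 136 133 134 133  76  43  35]
 [ 39  73 125 134 134 137 133 132 138 113  65  31  38]
 [ 36  40 116 135 136 133 133 134 130  83  42  37  29]
 [ 37  37  50  96 124 131 134 130  92  51  39  35  40]
 [ 37  39  41  35  49  72  76  54  39  39  36  35  49]
 [ 45  36  37  39  43  39  38  37  42  39  38  45  78]
 [ 56  37  33  33  37  40  38  41  38  38  36  63  88]]
[[149 148 148 148 147 148 149 148 150 149 155 162 167]
 [148 144 145 144 141 142 144 146 146 145 155 165 171]
 [137 131 127 130 126 121 127 130 127 131 140 158 165]
 [116 103 102 110 112 113 115 117 113 107 112 133 147]
 [ 78  85 109 132 138 138 141 138 132 117 107 106 114]
 [ 57  94 130 149 155 155 155 152 154 143 126 104  92]
 [ 48  90 128 146 153 155 154 155 151 145 126  94  67]
 [ 35  60  90 113 129 136 136 136 131 120 100  66  36]
 [ 20  28  47  66  78  87  90  91  86  75  54  31  19]
 [ 15  16  22  24  32  36  41  40  38  30  22  12   8]
 [ 11  13  16  17  16  19  18  17  14   9   7   9   8]
 [  4  10  11  12   8  12  12   9  12  10  11  11  12]
 [  7  11   4   6  11   9  14   9   9   8  11   2   8]]
[349.3654 271.5769] [ 2  2  8  8 52] [333.1798 268.0899] [ 0  0 13  8 89]
[ 0.5208 -0.0723  0.0983] [ 0.636  -0.3774 -0.6293  0.0647]
[ 0.7284 -0.0019  0.03  ]
[ 0.5443 -0.0586  0.03  ]
[ 0.5765 -0.2164  0.03  ]
```

Call:
arm_command:
  delta_rot:
    - [0, 0, -80]
    - [0, 0, -80]
    - [0, 0, -80]
    - [0, 0, -80]
    - [0, 0, -80]
    - [0, 0, -80]
    - [0, 0, -80]
    - [0, 0, -80]
    - [0, 0, -80]
    - [0, 0, -80]
    - [0, 0, -80]
    - [0, 0, -80]
  delta_pos:
    - [0.471, -0.388, 0]
    - [0.471, -0.388, 0]
    - [0.471, -0.388, 0]
    - [0.471, -0.388, 0]
    - [0.471, -0.388, 0]
    - [0.471, -0.388, 0]
    - [0.471, -0.388, 0]
    - [0.471, -0.388, 0]
    - [0.471, -0.388, 0]
    - [0.471, -0.388, 0]
    - [0.471, -0.388, 0]
    - [0.471, -0.388, 0]
  gripper: [-1, -1, -1, -1, -1, -1, -1, -1, -1, -1, -1, -1]
  grip_force: 12

```text
time: 1.3
position: [0.465, -0.1646, 0.1952]
tool_rot: [0.649, 0.761, 0.0, 0.0]
ft_force: [-0.1, -0.6, 0.2]
grip_width: 0.087
grip_force: 0.0
```

```bash
cat >> h.py <<'E'
from scipy.spatial.transform import Rotation as R
def go(x,y,z,yaw=None):
    o=status.get_obs();r=R.from_quat(o["tool_rot"]).as_matrix();d=r.T@(np.array([x,y,z])-o["position"])
    yw=np.degrees(np.arctan2(r[1,0],r[0,0]))
    print("t",o["time"],"pos",o["position"],"yaw",yw,"q",o["q"],"dpos",d,"F",o["ft_force"],"M",o["moment"],"w",o["grip_width"],o["grip_force"],"tiltfix",r[:,2])
E
python3 -c "
from h import *
go(.522,-.072,.195)"
```

```text
t 1.3 pos [ 0.465  -0.1646  0.1952] yaw 99.03731969782329 q [-0.5671  0.3507  1.7562 -0.0001  1.0342 -0.7248] dpos [0.0825 0.0708 0.0002] F [-0.0604 -0.578   0.2056] M [-0.0757 -0.1156  0.0479] w 0.0870256315023983 0.0 tiltfix [ 0.0004 -0.0004 -1.    ]
```

Call:
arm_command:
  delta_rot:
    - [0, 0, -80]
    - [0, 0, -80]
    - [0, 0, -80]
    - [0, 0, -80]
    - [0, 0, -80]
    - [0, 0, -80]
    - [0, 0, -80]
    - [0, 0, -80]
    - [0, 0, -80]
    - [0, 0, -80]
    - [0, 0, -80]
    - [0, 0, -80]
  delta_pos:
    - [0.0825, 0.0708, 0]
    - [0.0825, 0.0708, 0]
    - [0.0825, 0.0708, 0]
    - [0.0825, 0.0708, 0]
    - [0.0825, 0.0708, 0]
    - [0.0825, 0.0708, 0]
    - [0.0825, 0.0708, 0]
    - [0.0825, 0.0708, 0]
    - [0.0825, 0.0708, 0]
    - [0.0825, 0.0708, 0]
    - [0.0825, 0.0708, 0]
    - [0.0825, 0.0708, 0]
  gripper: [-1, -1, -1, -1, -1, -1, -1, -1, -1, -1, -1, -1]

```text
time: 2.3
position: [0.5217, -0.0741, 0.195]
tool_rot: [0.009, 1.0, -0.0, 0.0]
ft_force: [1.0, 0.6, -0.2]
grip_width: 0.0873
grip_force: 0.0
```

Call:
arm_command:
  delta_rot:
    - [0, 0, -42]
    - [0, 0, -42]
    - [0, 0, -42]
    - [0, 0, -42]
    - [0, 0, -42]
    - [0, 0, -42]
    - [0, 0, -42]
  delta_pos:
    - [0, 0, 0.08]
    - [0, 0, 0.08]
    - [0, 0, 0.08]
    - [0, 0, 0.08]
    - [0, 0, 0.08]
    - [0, 0, 0.08]
    - [0, 0, 0.08]
  gripper: [-1, -1, -1, -1, -1, -1, -1]

```text
time: 2.88
position: [0.5218, -0.0742, 0.1148]
tool_rot: [-0.348, 0.937, 0.0, -0.0]
ft_force: [0.4, 0.1, 0.4]
grip_width: 0.0869
grip_force: 0.0
```

Run:
```python
from h import *
go(.522,-.072,.064)
t=viewer.camera("top");s=viewer.camera("scene")
a=cv2.resize(t["pixels"][220:320,290:410],None,fx=4,fy=4);b=cv2.resize(s["pixels"][200:320,270:370],None,fx=3.6,fy=3.6)
b=cv2.copyMakeBorder(b[:400],0,400-min(400,b.shape[0]),0,0,cv2.BORDER_CONSTANT)
cv2.imwrite("pics/z1.png",np.hstack([a[:,:420],b]))
```

```text
t 2.8833 pos [ 0.5218 -0.0742  0.1148] yaw -139.24332615200314 q [-0.3534  0.512   1.7557 -0.      0.8739 -2.6356] dpos [-0.0016  0.0015  0.0508] F [0.4261 0.1023 0.3593] M [ 0.115  -0.0749 -0.0322] w 0.0869256044982773 0.0 tiltfix [-0.0001  0.     -1.    ]
```

View pics/z1.png

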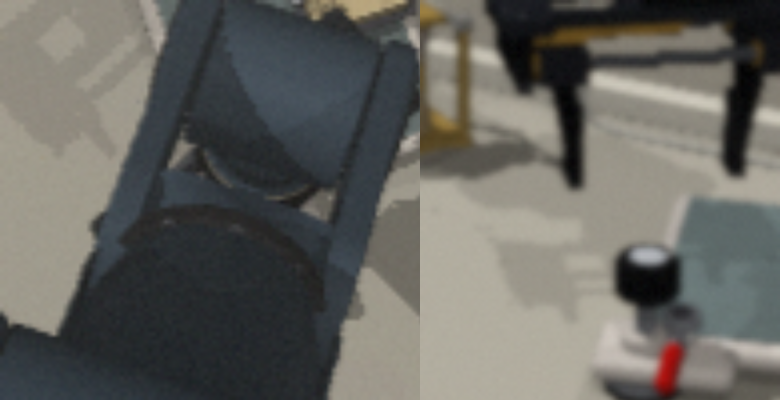

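Run:
```python
from h import *
s=viewer.camera("scene")
print(proj(s,[.5218,-.0742,.1148]))
for z in(.087,.089,.091):print(z,ray(s,333.2-0,270.8,z))
for p in[(.522,-.072,.089),(.520,-.072,.088)]:print(proj(s,p))
```

```text
[333.8166 261.1777]
0.087 [ 0.5307 -0.0695  0.087 ]
0.089 [ 0.5271 -0.0712  0.089 ]
0.091 [ 0.5235 -0.0729  0.091 ]
[332.4938 271.8169]
[332.0664 272.6022]
```

The scene crop shows fingertips at about (313,251) and (357,249), with the knob below and between them at (333,271). The knob sits slightly to the +y side. I'll descend with that correction and look again.

Call:
arm_command:
  delta_rot:
    - [0, 0, 0]
    - [0, 0, 0]
    - [0, 0, 0]
    - [0, 0, 0]
    - [0, 0, 0]
  delta_pos:
    - [-0.002, 0.002, 0.015]
    - [-0.002, 0.002, 0.03]
    - [-0.002, 0.002, 0.045]
    - [-0.002, 0.002, 0.048]
    - [-0.002, 0.002, 0.048]
  gripper: [-1, -1, -1, -1, -1]

```text
time: 3.45
position: [0.521, -0.071, 0.0662]
tool_rot: [-0.348, 0.938, 0.001, -0.001]
ft_force: [-0.6, -0.4, 0.1]
grip_width: 0.0872
grip_force: 0.0
```

Run:
```python
from h import *
go(.522,-.072,.064)
s=viewer.camera("scene")
cv2.imwrite("pics/z2.png",cv2.resize(s["pixels"][225:315,280:390],None,fx=6,fy=6,interpolation=cv2.INTER_CUBIC))
```

```text
t 3.45 pos [ 0.521  -0.071   0.0662] yaw -139.3201562302774 q [-0.3482  0.5923  1.7909  0.0001  0.7608 -2.629 ] dpos [-0.0001 -0.0014  0.0022] F [-0.6186 -0.3521  0.113 ] M [ 0.1432 -0.0766 -0.0052] w 0.08715812378831195 0.0 tiltfix [-0.0023  0.0009 -1.    ]
```

View pics/z2.png

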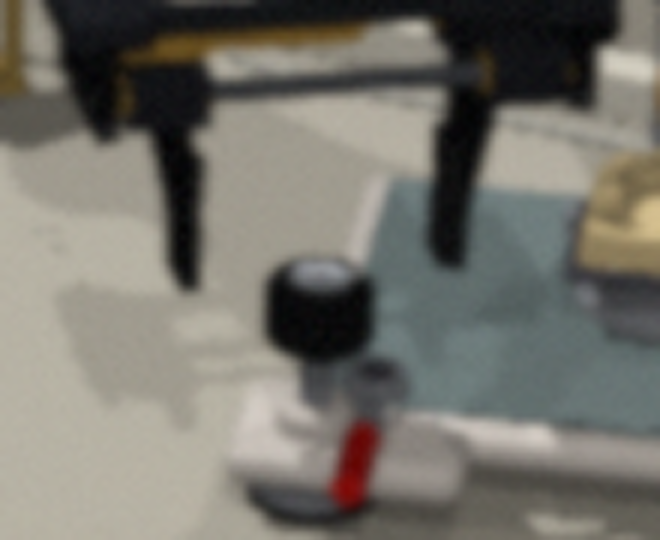

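Tips at (311,273) and (355,269) straddle the knob, with their midpoint at (333,271), the same pixel as the knob top. They look higher than the TCP reading suggests. I'll close partway to see whether the tips come down.

Call:
arm_command:
  delta_rot:
    - [0, 0, 0]
    - [0, 0, 0]
    - [0, 0, 0]
    - [0, 0, 0]
    - [0, 0, 0]
    - [0, 0, 0]
  delta_pos:
    - [0, 0, 0]
    - [0, 0, 0]
    - [0, 0, 0]
    - [0, 0, 0]
    - [0, 0, 0]
    - [0, 0, 0]
  gripper: [-0.22, -0.22, -0.22, -0.22, -0.22, -0.22]

```text
time: 4.0
position: [0.522, -0.0713, 0.0672]
tool_rot: [-0.348, 0.937, -0.0, 0.0]
ft_force: [0.2, -0.2, -0.2]
grip_width: 0.057
grip_force: 0.0
```

Run:
```python
from h import *
go(.522,-.072,.064)
s=viewer.camera("scene")
cv2.imwrite("pics/z3.png",cv2.resize(s["pixels"][225:315,280:390],None,fx=6,fy=6,interpolation=cv2.INTER_CUBIC))
```

```text
t 4.0 pos [ 0.522  -0.0713  0.0672] yaw -139.22358834294033 q [-0.3481  0.5905  1.7902  0.      0.7604 -2.6306] dpos [ 0.0004 -0.0005  0.0032] F [ 0.1533 -0.2403 -0.2045] M [ 0.1058 -0.0944 -0.0349] w 0.056950708153118264 0.0 tiltfix [ 0.0004 -0.0001 -1.    ]
```

View pics/z3.png

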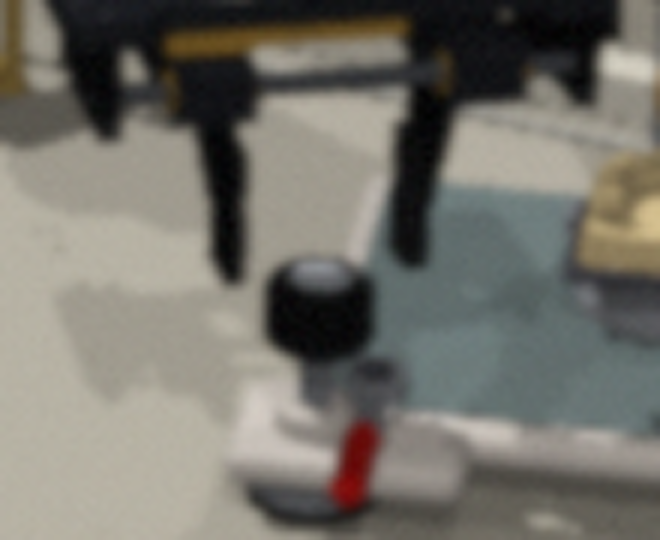

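Run:
```python
from h import *
s=viewer.camera("scene")
y=np.array([.322,-.947,0])*.050
for z in(.195,.215):
  p=np.array([.2012,-.591,z]);print(z,proj(s,p),proj(s,p+y),proj(s,p-y))
y=np.array([-.653,.757,0])*.036
for z in(.0672,.087):
  p=np.array([.522,-.0713,z]);print(z,proj(s,p),proj(s,p+y),proj(s,p-y))
i=cv2.imread("pics/scene0.png");cv2.imwrite("pics/z4.png",cv2.resize(i[220:480,500:640],None,fx=2.3,fy=2.3))
```

```text
0.195 [627.251 404.566] [675.2975 410.0213] [580.22   399.2261]
0.215 [632.1433 390.2559] [680.9445 395.634 ] [584.3882 384.9931]
0.0672 [331.8462 280.7903] [315.5645 282.2647] [347.8859 279.3378]
0.087 [332.1668 272.5787] [315.7666 274.0016] [348.3213 271.1771]
```

View pics/z4.png

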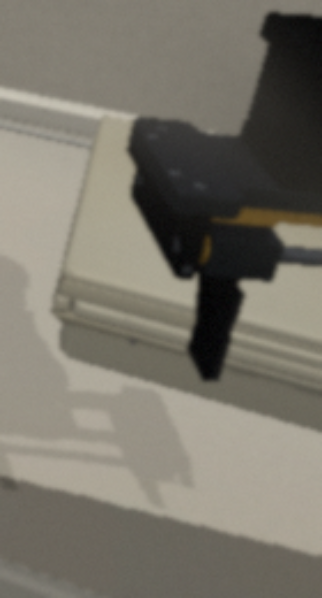

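The start picture shows a fingertip ending at (590,385), which is also about 20 mm above the reported TCP. A TCP height of 0.060 works under either reading: above the lever, and overlapping the knob. The midpoint is centred on the knob, so I'll lower and close gently.

Call:
arm_command:
  delta_rot:
    - [0, 0, 0]
    - [0, 0, 0]
    - [0, 0, 0]
    - [0, 0, 0]
    - [0, 0, 0]
    - [0, 0, 0]
    - [0, 0, 0]
    - [0, 0, 0]
    - [0, 0, 0]
    - [0, 0, 0]
  delta_pos:
    - [0, 0, 0.004]
    - [0, 0, 0.007]
    - [0, 0, 0.007]
    - [0, 0, 0.007]
    - [0, 0, 0.007]
    - [0, 0, 0.007]
    - [0, 0, 0.007]
    - [0, 0, 0.007]
    - [0, 0, 0.007]
    - [0, 0, 0.007]
  gripper: [-0.22, -0.22, 0.1, 0.1, 0.1, 0.1, 0.1, 0.1, 0.1, 0.1]
  grip_force: 12

```text
time: 4.93
position: [0.5226, -0.0719, 0.06]
tool_rot: [-0.348, 0.937, -0.001, 0.001]
ft_force: [1.6, -4.2, -3.3]
grip_width: 0.0395
grip_force: 5.4
```

```bash
python3 -c "
from h import *
go(.522,-.072,.060)"
```

```text
t 4.9333 pos [ 0.5226 -0.0719  0.06  ] yaw -139.21348022831594 q [-0.3485  0.6032  1.7936 -0.0007  0.7431 -2.6307] dpos [0.0005 0.0004 0.    ] F [ 1.6321 -4.2152 -3.298 ] M [-0.4482 -0.3773  0.0271] w 0.03946430670471956 5.415654256939888 tiltfix [ 0.0015 -0.001  -1.    ]
```

Call:
arm_command:
  delta_rot:
    - [0, 0, 0]
    - [0, 0, 0]
    - [0, 0, 0]
    - [0, 0, 0]
  delta_pos:
    - [0, -0.0008, 0.0003]
    - [0, -0.0008, 0.0003]
    - [0, -0.0008, 0.0003]
    - [0, -0.0008, 0.0003]
  gripper: [0.15, 0.15, 0.15, 0.15]

```text
time: 5.27
position: [0.5226, -0.072, 0.0599]
tool_rot: [-0.348, 0.937, -0.0, 0.0]
ft_force: [0.3, -1.4, 1.3]
grip_width: 0.0392
grip_force: 12.0
```

```bash
python3 -c "
from h import *
go(.522,-.072,.060)"
```

```text
t 5.2667 pos [ 0.5226 -0.072   0.0599] yaw -139.21577452062814 q [-0.3488  0.6038  1.7928 -0.      0.7444 -2.6314] dpos [ 0.0005  0.0004 -0.0001] F [ 0.2772 -1.385   1.3444] M [-0.2992 -0.2484 -0.0165] w 0.03918216373639522 11.999960839748383 tiltfix [ 0.0006 -0.0002 -1.    ]
```

Call:
arm_command:
  delta_rot:
    - [0, 0, 4]
    - [0, 0, 8]
    - [0, 0, 12]
    - [0, 0, 16]
    - [0, 0, 20]
    - [0, 0, 24]
    - [0, 0, 28]
    - [0, 0, 32]
    - [0, 0, 36]
    - [0, 0, 40]
  delta_pos:
    - [0, 0, 4e-05]
    - [0, 0, 9e-05]
    - [0, 0, 0.00013]
    - [0, 0, 0.00018]
    - [0, 0, 0.00022]
    - [0, 0, 0.00027]
    - [0, 0, 0.00031]
    - [0, 0, 0.00036]
    - [0, 0, 0.0004]
    - [0, 0, 0.00044]
  gripper: [0.15, 0.15, 0.15, 0.15, 0.15, 0.15, 0.15, 0.15, 0.15, 0.15]

```text
time: 6.1
position: [0.5229, -0.0727, 0.0595]
tool_rot: [-0.006, 1.0, -0.001, 0.001]
ft_force: [0.4, -5.1, 0.9]
grip_width: 0.0391
grip_force: 12.0
```

```bash
python3 -c "
from h import *
go(.522,-.072,.060)"
```

```text
t 6.1 pos [ 0.5229 -0.0727  0.0595] yaw -179.3598635887791 q [-0.3493  0.6047  1.7927 -0.0016  0.7426 -1.9301] dpos [ 0.0009  0.0007 -0.0005] F [ 0.3818 -5.0558  0.9493] M [-0.6799 -0.2839  0.0438] w 0.03910990650676696 11.996896862983704 tiltfix [ 0.0012 -0.0016 -1.    ]
```

Call:
arm_command:
  delta_rot:
    - [0, 0, 0]
    - [0, 0, 4]
    - [0, 0, 8]
    - [0, 0, 12]
    - [0, 0, 16]
    - [0, 0, 20]
    - [0, 0, 24]
    - [0, 0, 28]
    - [0, 0, 32]
    - [0, 0, 36]
    - [0, 0, 40]
  delta_pos:
    - [0, -0.0013, 0]
    - [0, -0.0013, 4e-05]
    - [0, -0.0013, 9e-05]
    - [0, -0.0013, 0.00013]
    - [0, -0.0013, 0.00018]
    - [0, -0.0013, 0.00022]
    - [0, -0.0013, 0.00027]
    - [0, -0.0013, 0.00031]
    - [0, -0.0013, 0.00036]
    - [0, -0.0013, 0.0004]
    - [0, -0.0013, 0.00044]
  gripper: [0.15, 0.15, 0.15, 0.15, 0.15, 0.15, 0.15, 0.15, 0.15, 0.15, 0.15]

```text
time: 7.02
position: [0.5226, -0.0735, 0.059]
tool_rot: [0.336, 0.942, -0.0, 0.0]
ft_force: [1.0, -4.0, 1.5]
grip_width: 0.0387
grip_force: 12.0
```

```bash
python3 -c "
from h import *
go(.522,-.073,.060)"
```

```text
t 7.0167 pos [ 0.5226 -0.0735  0.059 ] yaw 140.7383125705922 q [-0.3514  0.6055  1.7928 -0.0006  0.7426 -1.2364] dpos [ 0.0008  0.     -0.001 ] F [ 0.9963 -4.0135  1.5318] M [-0.5131 -0.2673  0.0437] w 0.038682073778060704 11.996669322252274 tiltfix [ 0.0005 -0.0007 -1.    ]
```

Call:
arm_command:
  delta_rot:
    - [0, 0, 0]
    - [0, 0, 4]
    - [0, 0, 8]
    - [0, 0, 12]
    - [0, 0, 16]
    - [0, 0, 20]
    - [0, 0, 24]
    - [0, 0, 28]
    - [0, 0, 32]
    - [0, 0, 36]
    - [0, 0, 40]
  delta_pos:
    - [-0.001, -0.0007, 0]
    - [-0.001, -0.0007, 4e-05]
    - [-0.001, -0.0007, 9e-05]
    - [-0.001, -0.0007, 0.00013]
    - [-0.001, -0.0007, 0.00018]
    - [-0.001, -0.0007, 0.00022]
    - [-0.001, -0.0007, 0.00027]
    - [-0.001, -0.0007, 0.00031]
    - [-0.001, -0.0007, 0.00036]
    - [-0.001, -0.0007, 0.0004]
    - [-0.001, -0.0007, 0.00044]
  gripper: [0.15, 0.15, 0.15, 0.15, 0.15, 0.15, 0.15, 0.15, 0.15, 0.15, 0.15]

```text
time: 7.93
position: [0.5219, -0.074, 0.0585]
tool_rot: [0.637, 0.771, -0.0, -0.001]
ft_force: [-0.9, -1.9, 3.2]
grip_width: 0.0388
grip_force: 12.0
```

```bash
python3 -c "
from h import *
go(.522,-.073,.060)"
```

```text
t 7.9333 pos [ 0.5219 -0.074   0.0585] yaw 100.8001572280424 q [-0.353   0.6065  1.7928  0.0001  0.744  -0.5416] dpos [ 0.0009  0.0003 -0.0015] F [-0.9246 -1.9203  3.2344] M [-0.2713 -0.0135  0.0172] w 0.03884096092608765 11.997297406196594 tiltfix [-0.0016  0.0007 -1.    ]
```

Call:
arm_command:
  delta_rot:
    - [0, 0, 4]
    - [0, 0, 8]
    - [0, 0, 12]
    - [0, 0, 16]
    - [0, 0, 20]
    - [0, 0, 24]
    - [0, 0, 28]
    - [0, 0, 30]
  delta_pos:
    - [0, 0, -0.0003]
    - [0, 0, -0.0002]
    - [0, 0, -0.00017]
    - [0, 0, -0.00012]
    - [0, 0, -8e-05]
    - [0, 0, -3e-05]
    - [0, 0, 1e-05]
    - [0, 0, 3e-05]
  gripper: [0.15, 0.15, 0.15, 0.15, 0.15, 0.15, 0.15, 0.15]

```text
time: 8.6
position: [0.5213, -0.0739, 0.0582]
tool_rot: [0.815, 0.58, -0.001, -0.001]
ft_force: [-0.4, -1.2, 1.7]
grip_width: 0.0388
grip_force: 12.0
```

```bash
python3 -c "
from h import *
go(.522,-.073,.060)"
```

```text
t 8.6 pos [ 0.5213 -0.0739  0.0582] yaw 70.8401761473717 q [-0.3532  0.6068  1.7935 -0.0003  0.7443 -0.0185] dpos [ 0.0011  0.0004 -0.0018] F [-0.3781 -1.2411  1.7013] M [-0.3482  0.088   0.0939] w 0.03875010470795912 12.002023458480835 tiltfix [-0.0029  0.0008 -1.    ]
```

```bash
cat >> h.py <<'E'
def avg(n=6):
    a=[]
    for i in range(n):
        viewer.camera("top");o=status.get_obs();a.append(np.r_[o["ft_force"],o["moment"]])
    print("avg",np.mean(a,0),"sdMz",np.std([x[5] for x in a]))
E
python3 -c "
from h import *
avg()"
```

```text
avg [-2.3552 -1.2806  2.9943 -0.3152  0.2657 -0.002 ] sdMz 0.03839657001643626
```

Call:
arm_command:
  delta_rot:
    - [0, 0, 2]
    - [0, 0, 4]
    - [0, 0, 6]
    - [0, 0, 8]
  delta_pos:
    - [0, 0, 2e-05]
    - [0, 0, 4e-05]
    - [0, 0, 7e-05]
    - [0, 0, 9e-05]
  gripper: [0.15, 0.15, 0.15, 0.15]

```text
time: 9.23
position: [0.5211, -0.0739, 0.0581]
tool_rot: [0.854, 0.521, -0.001, -0.001]
ft_force: [-3.7, -1.2, 4.3]
grip_width: 0.0388
grip_force: 12.0
```

```bash
python3 -c "
from h import *
go(.522,-.073,.06);avg()"
```

```text
t 9.2333 pos [ 0.5211 -0.0739  0.0581] yaw 62.78412111953975 q [-0.3531  0.6071  1.7936 -0.0004  0.7443  0.1221] dpos [ 0.0012  0.0004 -0.0019] F [-3.7114 -1.1775  4.3152] M [-0.2359  0.5     0.0439] w 0.038764639977328666 12.002042680978775 tiltfix [-0.0032  0.0009 -1.    ]
avg [-4.4996 -1.3181  4.2085 -0.2548  0.707  -0.0118] sdMz 0.04791423283881468
```

```bash
cat > r.py <<'E'
from h import *
o=status.get_obs();r=R.from_quat(o["tool_rot"]).as_matrix()
print("t %.2f yaw %.1f q6 %.3f z %.4f Mz %.3f jt5 %.3f F %s w6 %.2f"%(o["time"],np.degrees(np.arctan2(r[1,0],r[0,0])),o["q"][5],o["position"][2],o["moment"][2],o["joint_torque"][5],o["ft_force"],o["joint_velocities"][5]))
E
echo
```

```text
(no output)
```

Call:
arm_command:
  delta_rot:
    - [0, 0, 0]
    - [0, 0, 3]
    - [0, 0, 6]
  delta_pos:
    - [-0.0007, -0.0007, -0.0007]
    - [-0.0007, -0.0007, -0.0007]
    - [-0.0007, -0.0007, -0.0006]
  gripper: [0.15, 0.15, 0.15]

```text
time: 9.78
position: [0.5211, -0.0739, 0.0581]
tool_rot: [0.88, 0.475, -0.0, -0.001]
ft_force: [-2.1, 1.3, 0.2]
grip_width: 0.0391
grip_force: 12.0
```

```bash
python3 r.py
```

```text
t 9.78 yaw 56.7 q6 0.227 z 0.0581 Mz 0.015 jt5 -0.380 F [-2.0902  1.2854  0.1645] w6 0.62
```

Call:
arm_command:
  delta_rot:
    - [0, 0, 3]
    - [0, 0, 6]
  delta_pos:
    - [0, 0, 3e-05]
    - [0, 0, 7e-05]
  gripper: [0.15, 0.15]

```text
time: 9.95
position: [0.521, -0.0738, 0.0581]
tool_rot: [0.904, 0.428, -0.0, -0.001]
ft_force: [-3.4, 0.5, -0.2]
grip_width: 0.0387
grip_force: 12.0
```

```bash
python3 r.py
```

```text
t 9.95 yaw 50.7 q6 0.332 z 0.0581 Mz 0.079 jt5 -0.355 F [-3.4383  0.5171 -0.153 ] w6 0.62
```

Call:
arm_command:
  delta_rot:
    - [0, 0, 3]
    - [0, 0, 6]
  delta_pos:
    - [0, 0, 3e-05]
    - [0, 0, 7e-05]
  gripper: [0.15, 0.15]

```text
time: 10.12
position: [0.5209, -0.0737, 0.058]
tool_rot: [0.925, 0.38, -0.001, -0.001]
ft_force: [-3.4, 0.8, -0.3]
grip_width: 0.039
grip_force: 12.0
```

```bash
python3 r.py
```

```text
t 10.12 yaw 44.7 q6 0.436 z 0.0580 Mz 0.027 jt5 -0.355 F [-3.4357  0.8049 -0.3399] w6 0.62
```

Call:
arm_command:
  delta_rot:
    - [0, 0, 3]
    - [0, 0, 6]
  delta_pos:
    - [0, 0, 3e-05]
    - [0, 0, 7e-05]
  gripper: [0.15, 0.15]

```text
time: 10.28
position: [0.5208, -0.0736, 0.0579]
tool_rot: [0.944, 0.331, -0.001, -0.001]
ft_force: [-3.6, 1.8, -0.9]
grip_width: 0.0385
grip_force: 12.0
```

```bash
python3 r.py
```

```text
t 10.28 yaw 38.7 q6 0.541 z 0.0579 Mz 0.061 jt5 -0.355 F [-3.6114  1.7584 -0.8555] w6 0.62
```

jt5 is a clean signal: −0.355 while turning freely. I'll continue at the same speed and watch for the rise.

Call:
arm_command:
  delta_rot:
    - [0, 0, 3]
    - [0, 0, 6]
    - [0, 0, 9]
    - [0, 0, 12]
  delta_pos:
    - [-0.0003, -0.0006, 3e-05]
    - [-0.0003, -0.0006, 7e-05]
    - [-0.0003, -0.0006, 0.0001]
    - [-0.0003, -0.0006, 0.00013]
  gripper: [0.15, 0.15, 0.15, 0.15]

```text
time: 10.62
position: [0.5207, -0.0734, 0.0578]
tool_rot: [0.973, 0.231, -0.0, -0.001]
ft_force: [-2.5, 2.2, -0.3]
grip_width: 0.0387
grip_force: 12.0
```

```bash
python3 r.py
```

```text
t 10.62 yaw 26.7 q6 0.751 z 0.0578 Mz 0.048 jt5 -0.355 F [-2.4559  2.2176 -0.3417] w6 0.62
```

Call:
arm_command:
  delta_rot:
    - [0, 0, 3]
    - [0, 0, 6]
    - [0, 0, 9]
  delta_pos:
    - [0, 0, 3e-05]
    - [0, 0, 7e-05]
    - [0, 0, 0.0001]
  gripper: [0.15, 0.15, 0.15]

```text
time: 10.87
position: [0.5206, -0.0733, 0.0577]
tool_rot: [0.988, 0.153, -0.001, -0.001]
ft_force: [-3.1, 2.6, 0.1]
grip_width: 0.0393
grip_force: 12.0
```

```bash
python3 r.py
```

```text
t 10.87 yaw 17.7 q6 0.908 z 0.0577 Mz 0.075 jt5 -0.355 F [-3.144   2.565   0.1243] w6 0.62
```

Call:
arm_command:
  delta_rot:
    - [0, 0, 3]
    - [0, 0, 6]
    - [0, 0, 9]
  delta_pos:
    - [0, 0, 3e-05]
    - [0, 0, 7e-05]
    - [0, 0, 0.0001]
  gripper: [0.15, 0.15, 0.15]

```text
time: 11.12
position: [0.5205, -0.0731, 0.0576]
tool_rot: [0.997, 0.075, -0.001, -0.001]
ft_force: [-2.4, 2.8, 0.2]
grip_width: 0.0386
grip_force: 12.0
```

```bash
python3 r.py
```

```text
t 11.12 yaw 8.7 q6 1.065 z 0.0576 Mz 0.023 jt5 -0.349 F [-2.4478  2.7801  0.2129] w6 0.62
```

Call:
arm_command:
  delta_rot:
    - [0, 0, 3]
    - [0, 0, 6]
    - [0, 0, 9]
  delta_pos:
    - [-0.0004, -0.0008, 3e-05]
    - [-0.0004, -0.0008, 7e-05]
    - [-0.0004, -0.0008, 0.0001]
  gripper: [0.15, 0.15, 0.15]

```text
time: 11.37
position: [0.5205, -0.0729, 0.0575]
tool_rot: [1.0, -0.003, -0.0, -0.001]
ft_force: [-1.6, 2.4, -0.6]
grip_width: 0.0392
grip_force: 12.0
```

```bash
python3 r.py
```

```text
t 11.37 yaw -0.3 q6 1.223 z 0.0575 Mz 0.119 jt5 -0.329 F [-1.5868  2.3784 -0.5606] w6 0.62
```

Call:
arm_command:
  delta_rot:
    - [0, 0, 3]
    - [0, 0, 6]
    - [0, 0, 9]
  delta_pos:
    - [0, 0, 3e-05]
    - [0, 0, 7e-05]
    - [0, 0, 0.0001]
  gripper: [0.15, 0.15, 0.15]

```text
time: 11.62
position: [0.5205, -0.0727, 0.0575]
tool_rot: [0.997, -0.081, -0.0, -0.001]
ft_force: [-1.9, 2.0, 0.0]
grip_width: 0.039
grip_force: 12.0
```

```bash
python3 r.py
```

```text
t 11.62 yaw -9.3 q6 1.380 z 0.0575 Mz 0.110 jt5 -0.306 F [-1.9472  1.9938  0.0009] w6 0.62
```

Call:
arm_command:
  delta_rot:
    - [0, 0, 3]
    - [0, 0, 6]
    - [0, 0, 9]
  delta_pos:
    - [0, 0, 3e-05]
    - [0, 0, 7e-05]
    - [0, 0, 0.0001]
  gripper: [0.15, 0.15, 0.15]

```text
time: 11.87
position: [0.5206, -0.0725, 0.0574]
tool_rot: [0.987, -0.159, -0.0, -0.001]
ft_force: [-1.5, 2.7, -0.6]
grip_width: 0.0386
grip_force: 12.0
```

```bash
python3 r.py
```

```text
t 11.87 yaw -18.3 q6 1.537 z 0.0574 Mz 0.157 jt5 -0.279 F [-1.5115  2.6561 -0.6441] w6 0.62
```

The foot touched at q6 ≈ 1.05, and by torque it now carries about 7–8 N. I'll back off 6°, release and rise.

Call:
arm_command:
  delta_rot:
    - [0, 0, -3]
    - [0, 0, -6]
    - [0, 0, -6]
    - [0, 0, -6]
    - [0, 0, -6]
    - [0, 0, -6]
    - [0, 0, -6]
  delta_pos:
    - [0, 0, -3e-05]
    - [0, 0, -7e-05]
    - [0, 0, -7e-05]
    - [0, 0, -7e-05]
    - [0, 0, -7e-05]
    - [0, 0, -7e-05]
    - [0, 0, -7e-05]
  gripper: [0.15, 0.15, 0.15, -0.2, -0.2, -0.2, -0.2]

```text
time: 12.45
position: [0.5218, -0.0742, 0.0584]
tool_rot: [0.994, -0.107, 0.001, 0.0]
ft_force: [-0.4, -0.9, 0.3]
grip_width: 0.0512
grip_force: 0.0
```

```bash
python3 r.py
```

```text
t 12.45 yaw -12.2 q6 1.431 z 0.0584 Mz 0.002 jt5 0.002 F [-0.4264 -0.9078  0.2836] w6 -0.00
```

Call:
arm_command:
  delta_rot:
    - [0, 0, 0]
    - [0, 0, 0]
    - [0, 0, 0]
    - [0, 0, 0]
    - [0, 0, 0]
    - [0, 0, 0]
  delta_pos:
    - [0, 0, -0.01]
    - [0, 0, -0.03]
    - [0, 0, -0.06]
    - [0, 0, -0.08]
    - [0, 0, -0.08]
    - [0, 0, -0.08]
  gripper: [-0.2, -0.2, -0.2, 1, 1, 1]

```text
time: 12.95
position: [0.5219, -0.0742, 0.14]
tool_rot: [0.994, -0.107, 0.002, 0.001]
ft_force: [-0.3, 0.5, 1.1]
grip_width: 0.0395
grip_force: 0.0
```

Run:
```python
from h import *
go(.44,-.06,.137)
t=viewer.camera("top");s=viewer.camera("scene")
for n,c in(("top",t),("scene",s)):
    h=cv2.cvtColor(c["pixels"],cv2.COLOR_BGR2HSV)
    m=((h[...,0]<8)|(h[...,0]>172))&(h[...,1]>150)&(h[...,2]>60)
    k,l,st,ce=cv2.connectedComponentsWithStats(m.astype(np.uint8))
    for i in range(1,k):
        if 330<ce[i][0]<390: print(n,st[i],ce[i],ray(c,*ce[i],.0465))
```

```text
t 12.95 pos [ 0.5219 -0.0742  0.14  ] yaw -12.231409060135642 q [-0.3534  0.4716  1.7372  0.      0.9281  1.4309] dpos [-0.0831  0.0035  0.0026] F [-0.3083  0.5331  1.101 ] M [0.0583 0.0526 0.0238] w 0.03950527194442652 0.0 tiltfix [ 0.0043 -0.0016 -1.    ]
scene [335 296   8  13  69] [338.6087 301.9855] [ 0.4802 -0.1082  0.0465]
```

Released cleanly and the lever hasn't moved. Next I'll work out the lever push waypoints.

```bash
cat > w.py <<'E'
from h import *
import sys
piv=np.array([.527,-.093]);a0=np.radians(17)
def pose(th,off,r=.052):
    c,s=np.cos(a0+th),np.sin(a0+th)
    return piv+np.array([[c,-s],[s,c]])@[-r,off], np.degrees(a0+th)
def rows(ws,z,ref=None):
    o=status.get_obs();r=R.from_quat(o["tool_rot"]).as_matrix();p0=o["position"];y0=np.degrees(np.arctan2(r[1,0],r[0,0]))
    c,s=np.cos(np.radians(y0)),np.sin(np.radians(y0))
    print("t",o["time"],p0,y0,"F",o["ft_force"])
    for th,off in ws:
        p,y=pose(th,off);d=p-p0[:2];print(th,off,p,"rz %.1f dx %.4f dy %.4f dz %.4f"%(y0-y,c*d[0]+s*d[1],s*d[0]-c*d[1],p0[2]-z))
E
python3 -c "
from w import *
rows([(0,.034)],.027)"
```

```text
t 13.05 [ 0.5201 -0.0736  0.1379] -12.22662631881904 F [-0.6841 -0.6907 -0.5739]
0 0.034 [ 0.4673 -0.0757] rz -29.2 dx -0.0511 dy 0.0133 dz 0.1109
```

Call:
arm_command:
  delta_rot:
    - [0, 0, -7]
    - [0, 0, -14]
    - [0, 0, -21]
    - [0, 0, -29]
    - [0, 0, -29]
    - [0, 0, -29]
    - [0, 0, -29]
    - [0, 0, -29]
    - [0, 0, -29]
    - [0, 0, -29]
  delta_pos:
    - [-0.02, 0.005, 0]
    - [-0.04, 0.01, 0]
    - [-0.051, 0.0133, 0]
    - [-0.051, 0.0133, 0]
    - [-0.051, 0.0133, 0.03]
    - [-0.051, 0.0133, 0.06]
    - [-0.051, 0.0133, 0.09]
    - [-0.051, 0.0133, 0.108]
    - [-0.051, 0.0133, 0.111]
    - [-0.051, 0.0133, 0.111]
  gripper: [1, 1, 1, 1, 1, 1, 1, 1, 1, 1]

```text
time: 13.88
position: [0.4663, -0.0753, 0.0252]
tool_rot: [0.989, 0.146, -0.002, -0.001]
ft_force: [-0.0, -0.3, -0.1]
grip_width: 0.0007
grip_force: 0.0
```

Run:
```python
from w import *
rows([(0,.0215),(.1,.0215),(.2,.0215),(.3,.0215),(.4,.0215),(.5,.0215),(.6,.0215)],.027)
s=viewer.camera("scene")
cv2.imwrite("pics/z5.png",cv2.resize(s["pixels"][225:325,270:390],None,fx=5,fy=5,interpolation=cv2.INTER_CUBIC))
```

```text
t 13.8833 [ 0.4663 -0.0753  0.0252] 16.76791884119343 F [-0.0382 -0.3467 -0.1131]
0 0.0215 [ 0.471  -0.0876] rz -0.2 dx 0.0009 dy 0.0132 dz -0.0018
0.1 0.0215 [ 0.4707 -0.0933] rz -6.0 dx -0.0009 dy 0.0185 dz -0.0018
0.2 0.0215 [ 0.471  -0.0989] rz -11.7 dx -0.0022 dy 0.0240 dz -0.0018
0.3 0.0215 [ 0.4719 -0.1044] rz -17.4 dx -0.0030 dy 0.0296 dz -0.0018
0.4 0.0215 [ 0.4733 -0.1099] rz -23.2 dx -0.0032 dy 0.0352 dz -0.0018
0.5 0.0215 [ 0.4753 -0.1152] rz -28.9 dx -0.0029 dy 0.0408 dz -0.0018
0.6 0.0215 [ 0.4777 -0.1202] rz -34.6 dx -0.0020 dy 0.0463 dz -0.0018
```

View pics/z5.png

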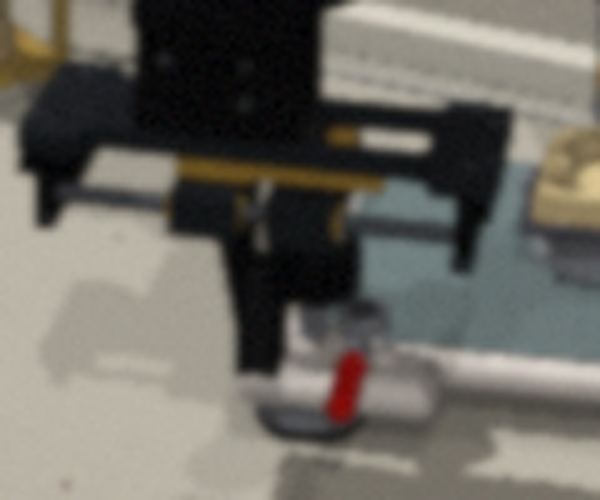

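The finger tip shows at (322,300), left of the red grip at (339,302). I'll check its height.

Run:
```python
from h import *
s=viewer.camera("scene")
for z in(.025,.035,.045,.055):print(z,proj(s,[.4663,-.0753,z]),proj(s,[.4567,-.078,z]))
```

```text
0.025 [321.1749 309.8868] [320.2199 312.3126]
0.035 [321.3001 305.7474] [320.3426 308.1472]
0.045 [321.4263 301.5763] [320.4662 303.9497]
0.055 [321.5534 297.3732] [320.5907 299.7196]
```

The visual tip is about 20 mm above the reported TCP again, at roughly 0.047. I'll go 8 mm lower and push further out at r = 60 mm so the gripper body stays clear of the knob, turning the tool less than the lever.

```bash
sed -i 's/r=.052/r=.060/; s/np.degrees(a0+th)$/17+33*th/' w.py; python3 -c "
from w import *
rows([(0,.034),(0,.0195)]+[(round(.1*k,2),.0195) for k in range(1,7)],.018)"
```

```text
t 13.9833 [ 0.4681 -0.0759  0.0272] 16.779818683429504 F [ 0.5161 -0.4271 -0.4558]
0 0.034 [ 0.4597 -0.078 ] rz -0.2 dx -0.0087 dy -0.0004 dz 0.0092
0 0.0195 [ 0.4639 -0.0919] rz -0.2 dx -0.0086 dy 0.0141 dz 0.0092
0.1 0.0195 [ 0.4641 -0.0982] rz -3.5 dx -0.0103 dy 0.0202 dz 0.0092
0.2 0.0195 [ 0.465  -0.1044] rz -6.8 dx -0.0113 dy 0.0264 dz 0.0092
0.3 0.0195 [ 0.4664 -0.1106] rz -10.1 dx -0.0117 dy 0.0327 dz 0.0092
0.4 0.0195 [ 0.4685 -0.1165] rz -13.4 dx -0.0114 dy 0.0390 dz 0.0092
0.5 0.0195 [ 0.4711 -0.1223] rz -16.7 dx -0.0105 dy 0.0452 dz 0.0092
0.6 0.0195 [ 0.4743 -0.1277] rz -20.0 dx -0.0090 dy 0.0514 dz 0.0092
```

Call:
arm_command:
  delta_rot:
    - [0, 0, 0]
    - [0, 0, 0]
    - [0, 0, 0]
    - [0, 0, 0]
    - [0, 0, -3.5]
    - [0, 0, -5]
    - [0, 0, -6.8]
    - [0, 0, -8.5]
    - [0, 0, -10]
    - [0, 0, -11.7]
    - [0, 0, -13.4]
    - [0, 0, -15]
  delta_pos:
    - [-0.0087, 0, 0.005]
    - [-0.0087, 0, 0.0092]
    - [-0.0087, 0.006, 0.0092]
    - [-0.0087, 0.014, 0.0092]
    - [-0.01, 0.02, 0.0092]
    - [-0.011, 0.023, 0.0092]
    - [-0.0113, 0.0264, 0.0092]
    - [-0.0115, 0.0295, 0.0092]
    - [-0.0117, 0.0327, 0.0092]
    - [-0.0116, 0.036, 0.0092]
    - [-0.0114, 0.039, 0.0092]
    - [-0.011, 0.042, 0.0092]
  gripper: [1, 1, 1, 1, 1, 1, 1, 1, 1, 1, 1, 1]

```text
time: 14.98
position: [0.4706, -0.12, 0.0185]
tool_rot: [0.962, 0.274, 0.001, 0.0]
ft_force: [0.1, 2.0, 0.0]
grip_width: 0.0004
grip_force: 0.6
```

Run:
```python
from w import *
rows([(round(.1*k,2),.0195) for k in range(5,14)],.018)
for n in("top","scene"):
    c=viewer.camera(n);h=cv2.cvtColor(c["pixels"],cv2.COLOR_BGR2HSV)
    m=((h[...,0]<8)|(h[...,0]>172))&(h[...,1]>150)&(h[...,2]>50)
    k,l,st,ce=cv2.connectedComponentsWithStats(m.astype(np.uint8))
    for i in range(1,k):
        if 325<ce[i][0]<400 and st[i][4]>5:
            p=ray(c,*ce[i],.0465);d=p[:2]-piv;print(n,st[i],p,"lever",np.arctan2(-d[1],-d[0])-a0,np.hypot(*d))
```

```text
t 14.9833 [ 0.4706 -0.12    0.0185] 31.831408577825542 F [0.0572 2.0292 0.0395]
0.5 0.0195 [ 0.4711 -0.1223] rz -1.7 dx -0.0007 dy 0.0022 dz 0.0005
0.6 0.0195 [ 0.4743 -0.1277] rz -5.0 dx -0.0009 dy 0.0085 dz 0.0005
0.7 0.0195 [ 0.478  -0.1328] rz -8.3 dx -0.0004 dy 0.0148 dz 0.0005
0.8 0.0195 [ 0.4823 -0.1375] rz -11.6 dx 0.0007 dy 0.0210 dz 0.0005
0.9 0.0195 [ 0.4869 -0.1417] rz -14.9 dx 0.0024 dy 0.0271 dz 0.0005
1.0 0.0195 [ 0.492  -0.1455] rz -18.2 dx 0.0048 dy 0.0329 dz 0.0005
1.1 0.0195 [ 0.4974 -0.1487] rz -21.5 dx 0.0077 dy 0.0385 dz 0.0005
1.2 0.0195 [ 0.5031 -0.1514] rz -24.8 dx 0.0111 dy 0.0438 dz 0.0005
1.3 0.0195 [ 0.5091 -0.1535] rz -28.1 dx 0.0151 dy 0.0487 dz 0.0005
scene [348 297   6  12  49] [ 0.4862 -0.1316  0.0465] lever 0.46060700334556387 0.05616714449121544
```

Call:
arm_command:
  delta_rot:
    - [0, 0, -1.7]
    - [0, 0, -3.3]
    - [0, 0, -5]
    - [0, 0, -6.6]
    - [0, 0, -8.3]
    - [0, 0, -10]
    - [0, 0, -11.6]
    - [0, 0, -13.3]
    - [0, 0, -15]
    - [0, 0, -16.5]
    - [0, 0, -18]
    - [0, 0, -20]
  delta_pos:
    - [-0.0007, 0.002, 0]
    - [-0.0008, 0.0053, 0]
    - [-0.0009, 0.0085, 0]
    - [-0.0007, 0.0117, 0]
    - [-0.0004, 0.0148, 0]
    - [0.0001, 0.018, 0]
    - [0.0007, 0.021, 0]
    - [0.0015, 0.024, 0]
    - [0.0024, 0.0271, 0]
    - [0.0035, 0.03, 0]
    - [0.0048, 0.0329, 0]
    - [0.0062, 0.0357, 0]
  gripper: [1, 1, 1, 1, 1, 1, 1, 1, 1, 1, 1, 1]

```text
time: 16.08
position: [0.4931, -0.146, 0.0181]
tool_rot: [0.9, 0.437, -0.0, -0.001]
ft_force: [-1.3, 1.6, 0.5]
grip_width: 0.0003
grip_force: 1.1
```

```bash
cat > lev.py <<'E'
from w import *
rows([(round(.05*k,2),.0195) for k in range(21,30)],.018)
for n in("top","scene"):
    c=viewer.camera(n);h=cv2.cvtColor(c["pixels"],cv2.COLOR_BGR2HSV)
    m=((h[...,0]<8)|(h[...,0]>172))&(h[...,1]>150)&(h[...,2]>50)
    k,l,st,ce=cv2.connectedComponentsWithStats(m.astype(np.uint8))
    for i in range(1,k):
        if 325<ce[i][0]<400 and st[i][4]>5:
            p=ray(c,*ce[i],.0465);d=p[:2]-piv;print(n,st[i],p,"lever",np.arctan2(-d[1],-d[0])-a0,np.hypot(*d))
E
python3 lev.py
```

```text
t 16.0833 [ 0.4931 -0.146   0.0181] 51.8043422984953 F [-1.2881  1.5718  0.5014]
1.05 0.0195 [ 0.4947 -0.1472] rz 0.2 dx 0.0001 dy 0.0019 dz 0.0001
1.1 0.0195 [ 0.4974 -0.1487] rz -1.5 dx 0.0005 dy 0.0051 dz 0.0001
1.15 0.0195 [ 0.5002 -0.1501] rz -3.1 dx 0.0012 dy 0.0081 dz 0.0001
1.2 0.0195 [ 0.5031 -0.1514] rz -4.8 dx 0.0020 dy 0.0112 dz 0.0001
1.25 0.0195 [ 0.5061 -0.1525] rz -6.4 dx 0.0029 dy 0.0142 dz 0.0001
1.3 0.0195 [ 0.5091 -0.1535] rz -8.1 dx 0.0040 dy 0.0172 dz 0.0001
1.35 0.0195 [ 0.5121 -0.1543] rz -9.7 dx 0.0052 dy 0.0201 dz 0.0001
1.4 0.0195 [ 0.5152 -0.155 ] rz -11.4 dx 0.0066 dy 0.0229 dz 0.0001
1.45 0.0195 [ 0.5183 -0.1555] rz -13.0 dx 0.0082 dy 0.0257 dz 0.0001
scene [365 298   5   7  26] [ 0.5114 -0.1582  0.0465] lever 1.0393878404897732 0.06705405555592081
```

Call:
arm_command:
  delta_rot:
    - [0, 0, 0]
    - [0, 0, -1.5]
    - [0, 0, -3]
    - [0, 0, -4.8]
    - [0, 0, -6.4]
    - [0, 0, -8]
  delta_pos:
    - [0.0001, 0.002, 0]
    - [0.0005, 0.0051, 0]
    - [0.0012, 0.0081, 0]
    - [0.002, 0.0112, 0]
    - [0.0029, 0.0142, 0]
    - [0.0038, 0.0166, 0]
  gripper: [1, 1, 1, 1, 1, 1]

```text
time: 16.68
position: [0.5075, -0.1527, 0.0177]
tool_rot: [0.867, 0.499, -0.001, -0.002]
ft_force: [-3.0, 2.5, 1.7]
grip_width: 0.0005
grip_force: 1.5
```

```bash
python3 lev.py
```

```text
t 16.6833 [ 0.5075 -0.1527  0.0177] 59.80813230733911 F [-2.9757  2.4654  1.7147]
1.05 0.0195 [ 0.4947 -0.1472] rz 8.2 dx -0.0017 dy -0.0139 dz -0.0003
1.1 0.0195 [ 0.4974 -0.1487] rz 6.5 dx -0.0016 dy -0.0107 dz -0.0003
1.15 0.0195 [ 0.5002 -0.1501] rz 4.9 dx -0.0014 dy -0.0076 dz -0.0003
1.2 0.0195 [ 0.5031 -0.1514] rz 3.2 dx -0.0011 dy -0.0045 dz -0.0003
1.25 0.0195 [ 0.5061 -0.1525] rz 1.6 dx -0.0005 dy -0.0014 dz -0.0003
1.3 0.0195 [ 0.5091 -0.1535] rz -0.1 dx 0.0001 dy 0.0017 dz -0.0003
1.35 0.0195 [ 0.5121 -0.1543] rz -1.7 dx 0.0009 dy 0.0048 dz -0.0003
1.4 0.0195 [ 0.5152 -0.155 ] rz -3.4 dx 0.0019 dy 0.0078 dz -0.0003
1.45 0.0195 [ 0.5183 -0.1555] rz -5.0 dx 0.0030 dy 0.0107 dz -0.0003
scene [355 292   4   5  15] [ 0.5313 -0.1269  0.0465] lever 1.40177625213445 0.034129856700775674
scene [371 296   3   5  13] [ 0.5301 -0.1621  0.0465] lever 1.3190970911012212 0.06920460748787977
```

Call:
arm_command:
  delta_rot:
    - [0, 0, 0]
    - [0, 0, 0]
  delta_pos:
    - [0.0002, 0.001, 0]
    - [0.0003, 0.0017, 0]
  gripper: [1, 1]

```text
time: 16.95
position: [0.5098, -0.1537, 0.0177]
tool_rot: [0.867, 0.498, -0.001, -0.001]
ft_force: [-2.5, 2.0, 0.5]
grip_width: 0.0005
grip_force: 1.5
```

Call:
arm_command:
  delta_rot:
    - [0, 0, 0]
    - [0, 0, 0]
  delta_pos:
    - [0.0003, 0.0008, 0]
    - [0.0005, 0.0015, 0]
  gripper: [1, 1]

```text
time: 17.12
position: [0.5117, -0.1542, 0.0177]
tool_rot: [0.867, 0.498, -0.0, -0.001]
ft_force: [-2.9, 2.4, -0.2]
grip_width: 0.0008
grip_force: 1.3
```

```bash
python3 lev.py
```

```text
t 17.1167 [ 0.5117 -0.1542  0.0177] 59.76297138577681 F [-2.9221  2.3511 -0.1729]
1.05 0.0195 [ 0.4947 -0.1472] rz 8.1 dx -0.0025 dy -0.0183 dz -0.0003
1.1 0.0195 [ 0.4974 -0.1487] rz 6.5 dx -0.0024 dy -0.0151 dz -0.0003
1.15 0.0195 [ 0.5002 -0.1501] rz 4.8 dx -0.0022 dy -0.0120 dz -0.0003
1.2 0.0195 [ 0.5031 -0.1514] rz 3.2 dx -0.0019 dy -0.0088 dz -0.0003
1.25 0.0195 [ 0.5061 -0.1525] rz 1.5 dx -0.0014 dy -0.0057 dz -0.0003
1.3 0.0195 [ 0.5091 -0.1535] rz -0.1 dx -0.0007 dy -0.0027 dz -0.0003
1.35 0.0195 [ 0.5121 -0.1543] rz -1.8 dx 0.0001 dy 0.0004 dz -0.0003
1.4 0.0195 [ 0.5152 -0.155 ] rz -3.4 dx 0.0011 dy 0.0034 dz -0.0003
1.45 0.0195 [ 0.5183 -0.1555] rz -5.1 dx 0.0022 dy 0.0063 dz -0.0003
scene [356 291   5   5  21] [ 0.535  -0.1278  0.0465] lever 1.5000552575496455 0.03568762148462239
scene [372 295   3   5  13] [ 0.5351 -0.1624  0.0465] lever 1.3909747489387951 0.06986020114323073
```

Call:
arm_command:
  delta_rot:
    - [0, 0, 0]
    - [0, 0, 0]
  delta_pos:
    - [0.0004, 0.0008, 0]
    - [0.0007, 0.0015, 0]
  gripper: [1, 1]

```text
time: 17.38
position: [0.5122, -0.1541, 0.0176]
tool_rot: [0.867, 0.499, -0.001, -0.001]
ft_force: [-6.0, 1.8, 2.4]
grip_width: 0.0003
grip_force: 3.3
```

Call:
arm_command:
  delta_rot:
    - [0, 0, 0]
    - [0, 0, 0]
  delta_pos:
    - [0.0004, 0.0008, 0]
    - [0.0007, 0.0015, 0]
  gripper: [1, 1]

```text
time: 17.55
position: [0.5124, -0.1539, 0.0175]
tool_rot: [0.867, 0.499, -0.002, -0.003]
ft_force: [-8.3, 1.6, 3.8]
grip_width: 0.0002
grip_force: 4.6
```

```bash
python3 lev.py | grep -v rz
```

```text
t 17.55 [ 0.5124 -0.1539  0.0175] 59.835278812604635 F [-8.3276  1.5951  3.8164]
scene [356 291   5   5  20] [ 0.5349 -0.1276  0.0465] lever 1.4978290362554603 0.03546355215931092
scene [372 295   3   5  13] [ 0.5351 -0.1624  0.0465] lever 1.3909747489387951 0.06986020114323073
```

Hard stop reached: force rises and the lever no longer moves. Backing off and lifting.

Call:
arm_command:
  delta_rot:
    - [0, 0, 0]
    - [0, 0, 0]
    - [0, 0, 0]
    - [0, 0, 0]
    - [0, 0, 0]
    - [0, 0, 0]
    - [0, 0, 0]
    - [0, 0, 0]
    - [0, 0, 0]
  delta_pos:
    - [0, -0.006, 0]
    - [0, -0.015, 0]
    - [0, -0.02, 0]
    - [0, -0.02, -0.03]
    - [0, -0.02, -0.07]
    - [0, -0.02, -0.11]
    - [0, -0.02, -0.14]
    - [0, -0.02, -0.14]
    - [0, -0.02, -0.14]
  gripper: [1, 1, 1, 1, 1, 1, 1, 1, 1]

```text
time: 18.4
position: [0.5004, -0.1458, 0.1602]
tool_rot: [0.867, 0.498, 0.002, 0.003]
ft_force: [-1.1, 0.2, -0.8]
grip_width: 0.0006
grip_force: 0.0
```

```bash
python3 - <<'E'
from h import *
go(.5,-.15,.15)
s=viewer.camera("scene")
cv2.imwrite("pics/z6.png",cv2.resize(s["pixels"][235:325,310:420],None,fx=6,fy=6,interpolation=cv2.INTER_CUBIC))
E
python3 lev.py | grep lever
```

```text
t 18.4 pos [ 0.5004 -0.1458  0.1602] yaw 59.785173217008676 q [-0.4982  0.4334  1.7346  0.0001  0.9659  0.0291] dpos [-0.0038  0.0017  0.0102] F [-1.0761  0.2044 -0.7691] M [-0.0194 -0.0329 -0.0149] w 0.0005744947720342378 0.0 tiltfix [ 0.0069 -0.0036 -1.    ]
scene [356 291  19   9  94] [ 0.5345 -0.1448  0.0465] lever 1.4185402075758806 0.05233007957295361
```

View pics/z6.png

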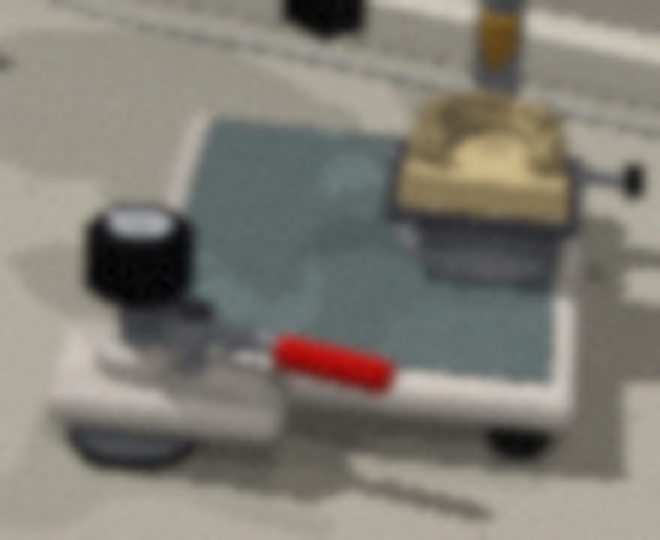

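The lever has swung right round, with the grip at about (365,296), and it stays there. The knob is at (333,271), where it was; the surveyor is in place and the gripper is clear. Handing in.

```bash
python3 -c "
from rig import robot
print(robot.hand_in())"
```

```text
the job is handed in; nothing more can be done
None
```

I handed the job in at about 18 s of the 67 s: the foot is on the worktop carrying an estimated 5–7 N (worked out from knob torque, not measured directly), the lock lever is swung round to its hard stop and stayed there, and the robot is clear; no verdict came back.

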